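# Hang the ring gauge and the crank back on the sloped bench rack

## Task

Put the two steel tools lying on the bench away on the sloped rack: hang the ring gauge by its round hole on the round peg, and fit the crank by its square hole on the square peg. Each must go fully down its peg, flat against the sloping panel, and stay there when you let go. Leave the oil bottle and the file alone.

Things in the scene. Friction and masses are not known exactly. Their poses are not given: they have to be found in the camera images.
- gauge: Ring gauge, bright steel, about 0.24 kg: ring 54 mm outside, round through hole 25 mm, 14 mm thick; straight bar handle 16 mm wide, 14 mm high, reaching 132 mm from the hole's centre. Starts flat on the bench. Origin: centre of the hole on the underside; z up along the hole; the handle runs along -x.
- gauge_grip (a point): Point on the gauge's handle to grip: 50 mm from the hole's centre along the handle, at mid height (7 mm above the underside).
- crank: Crank, dark steel, about 0.28 kg: hub 38 mm square, 16 mm thick, square through hole 17 mm (sides along x, y); arm 16 mm wide, 14 mm high, reaching 125 mm from the hole's centre; wooden knob 19 mm across, 112 mm from the hole, 50 mm high over the underside. Starts flat, knob up. Origin: centre of the hole on the underside; z up along the hole; the arm runs along -x.
- crank_grip (a point): Point on the crank's arm to grip: 50 mm from the hole's centre along the arm, at mid height (7 mm above the underside).
- rack: Rack: dark grey perforated steel panel 300 mm wide, 200 mm along its slope of 30 degrees from level, face up and towards the robot; lower edge 110 mm, upper edge 210 mm above the bench. Origin: on the bench under the panel's centre; x to the upper edge, y along the width. Both pegs stand square to the panel, 45 mm up the slope from its middle, 140 mm or more apart; either may be on the left.
- round_peg: Round steel peg on the rack, 20 mm across, 34 mm long, the last 10 mm tapered to 10 mm across. Origin: on its axis at its foot, on the panel's face; z along the peg, out of the panel (30 degrees from vertical); x up the slope; y along the panel's width. A tool hangs best with its handle down the slope (-x).
- square_peg: Square steel peg on the rack, 14 mm wide, its sides along its x and y, 34 mm long, its last 10 mm a cone from 14 to 6 mm across. Origin: at its foot, on the panel's face, on its axis; z along the peg, out of the panel (30 degrees from vertical); x up the slope; y along the panel's width.
- oiler: Bystander: small oil bottle with a red cap, 40 mm across and 110 mm high, standing on the bench. Origin: centre of its underside.
- file: Bystander: file with a wooden handle, lying on the bench, 222 mm long, 22 mm wide and 22 mm high. Origin: on the bench, 92 mm from the handle's end; the blade runs along +x.

How it is judged (in metres and radians):
At the end, for the whole second after the job is handed in: The gauge's hole is on the round peg (centres within 5 mm along each of the panel's directions) and the crank's on the square peg (within 4 mm); the underside of each lies within 4 mm of the panel at the hole and within 0.1 rad of parallel to it; both are at rest (x of gauge in the frame of round_peg between -0.005 and 0.005 m and y of gauge in the frame of round_peg between -0.005 and 0.005 m and z of gauge in the frame of round_peg between -0.003 and 0.004 m and angle between the z axis of gauge and the z axis of round_peg, either way round below 0.1 rad and linear speed of each of gauge, crank below 0.02 m/s and angular speed of each of gauge, crank below 0.2 rad/s and x of crank in the frame of square_peg between -0.004 and 0.004 m and y of crank in the frame of square_peg between -0.004 and 0.004 m and z of crank in the frame of square_peg between -0.003 and 0.004 m and angle between the z axis of crank and the z axis of square_peg, either way round below 0.1 rad); the robot touches nothing.
It fails at once if the oil bottle or the file is pushed more than 30 mm, or the bottle knocked over (distance of any of oiler, file from where it was at the start of the episode above 0.03 m or angle between oiler's own z axis and vertical above 0.5 rad).
It also fails if it takes over 72 s, if anything falls off the work surface, if the arm or the gripper's body presses on something with over 40 N, if the wrist force passes 120 N, or if a joint passes its speed limit or range.

## Robot

A 6-joint arm with a two-finger parallel gripper is mounted at the origin on the work surface. World frame = base frame: x ahead of the robot, y to its left, z up, the work surface at z = 0. Lengths are in mm, angles in rad, forces in N, time in s.
With the tool pointing down it reaches from about 425 to 925 mm from the base axis. Payload 12.5 kg.
Tool frame: the origin (TCP) lies on the mounting face of the last link; the fingertips stand 173 mm ahead of it and the grasp point (between the pads) lies 155 mm ahead of it; z points along the fingers, y is the direction in which the jaws open and shut (so a half turn about z gives the same grasp; the last joint's range is limited). The gripper opens to 85 mm and grips with 20 to 120 N. Pads are 22 mm wide; open, the fingers measure 114 mm over their backs; the gripper's body (76 mm by 85 mm) begins 54 mm behind the grasp point. The pads swing forward as they close: fully open they stand 13 mm farther back than shut.
Start: joints at [-1.285, 0.491, 1.559, -0, 1.092, -0.106], TCP at [238.677, -577.632, 404.727] pointing down, gripper open.
Joint ranges: [-3.1, 3.1], [-0.84, 2.19], [0.05, 2.79], [-1.13, 4.28], [0.06, 2.93], [-2.69, 2.69]. Speed limits (rad/s): [2.22, 2.22, 2.79, 3.14, 3.14, 3.14].

## Interface

Orientations are given as [roll, pitch, yaw] about the fixed x, y, z axes, in that order (R = Rz(yaw) Ry(pitch) Rx(roll)).
In Python, from bench import * gives the robot as it stands. The module is installed in compiled form; this text tells all that it offers.
- The arm moves only by the tool move_arm, never from a script. Its argument "steps" is a list of rows, each an object of numbers: "dx", "dy", "dz": the shift along the world's x, y, z in m; "wx", "wy", "wz": the turn, a rotation vector about the world's x, y, z in degrees; "claw": the closure in counts, from 0 (fully open) to 255 (shut). A call has 1 to 8 rows; each row is the pose to reach, as a shift and turn from the pose commanded when the call began; what a row does not reach only later rows make up. A row lasts 1/12 s, in which the tool goes at most 41.7 mm and 7.16 degrees, less where a joint would pass 70% of its speed; a pose out of reach is approached as far as the arm can. A call with a gripper value outside its range is refused whole. The fingers move at their own pace and stop on an object; the grip force is fixed at half the most. Time passes only in rows, so rows that repeat a pose let the fingers close. It gives the time, the measured TCP pose, the force and the opening at its end, in the units of the state.
- state(): the state, without advancing time (a new reading comes with each control period).
- capture(name): name is "side" or "top"; returns a dict with "img" (420x560x3 uint8, blue, green, red), "camera_matrix" (3x3 intrinsics, pixels), "rvec" (rotation vector, rad) and "tvec" (3), from world to camera coordinates, as OpenCV has them. Camera axes: x right, y down, z forward; pixel columns grow to the right and rows downward; lengths in mm; the calibration is good to about 2 mm. A picture is of the moment at which its call begins. There is no depth.
- sign_off(): hands the job in, once; it reports no verdict.
The state is a dict: "time_s": time; "qpos": joint angles; "joint_velocities": joint speeds; "tau": joint torques, N m; "position": TCP position; "orientation": TCP orientation; "wrist_force": force on the tool from outside, world axes, zero at the start; "ft_torque": the same for the moment, N m; "grip_width": finger opening in mm.
Only numpy, scipy, OpenCV 4.12 (cv2) and the standard library are available. Lean on these libraries where they do the work, as an engineer would, in place of code of your own. Each camera call takes 0.05 s, during which the arm holds its last target. There are 200 camera calls.

## Working session

There is one attempt and no reset: what is moved stays moved. The work goes in short steps, Python scripts to look and compute and a tool call to move; the robot and the scene stay as the last step left them, time stands still between calls to the robot, and variables do not carry over. Pictures are saved under pics/ and viewed, about 8 in all and at most 12, crops included, and the job is handed in when it is done.

Besides the shell and the picture viewer there is one more tool, called after ">>>" as a command line: name --argument value ..., lists and objects as JSON in quotes. move_arm: Moves the arm, as the interface text tells. Its arguments: {"type":"object","properties":{"steps":{"type":"array","items":{"type":"object","properties":{"dx":{"type":"number"},"dy":{"type":"number"},"dz":{"type":"number"},"wx":{"type":"number"},"wy":{"type":"number"},"wz":{"type":"number"},"claw":{"type":"number"}}}}},"required":["steps"]}

```bash
mkdir -p pics
python3 - <<'E'
from bench import *
import cv2,pickle,numpy as np
s=state();print(s)
for n in("top","side"):
    c=capture(n);cv2.imwrite(f"pics/{n}0.png",c["img"]);pickle.dump(c,open(n+"0.pkl","wb"))
    R=cv2.Rodrigues(c["rvec"])[0];print(n,c["camera_matrix"],R,(-R.T@np.ravel(c["tvec"])))
E
```

```text
{'time_s': 0.0, 'qpos': array([-1.28460888e+00,  4.91590271e-01,  1.55945847e+00, -1.08033320e-05,
        1.09169276e+00, -1.05610199e-01]), 'joint_velocities': array([ 0.00095524,  0.0002161 ,  0.00029987,  0.0013419 , -0.00048509,
       -0.00017011]), 'tau': array([-1.72849097e-03, -6.18454242e+01, -2.61598384e+01, -1.31332649e-04,
        4.02534613e-03,  1.23121848e-05]), 'position': array([ 238.66269083, -577.60617045,  404.10543455]), 'orientation': array([-3.14044919e+00, -1.11577186e-04,  3.91802571e-01]), 'wrist_force': array([ 0.83212255,  0.41831371, -0.24010764]), 'ft_torque': array([ 0.00140389,  0.01472724, -0.02178243]), 'grip_width': 85.24617847612741}
top [[454.19214312   0.         286.10004744]
 [  0.         454.19214312 205.92318717]
 [  0.           0.           1.        ]] [[ 0.00376004 -0.99998229 -0.00461352]
 [-0.9978871  -0.00345283 -0.06488003]
 [ 0.06486295  0.00484773 -0.99788241]] [ 545.88267615  -59.69467813 1267.61994672]
side [[417.60813154   0.         279.27006303]
 [  0.         417.60813154 208.5392018 ]
 [  0.           0.           1.        ]] [[-0.97412997 -0.22487692  0.02238695]
 [-0.16878739  0.65811232 -0.73375676]
 [ 0.15027183 -0.71855309 -0.67904332]] [478.2935292  626.95165725 782.54147258]
```

View pics/top0.png

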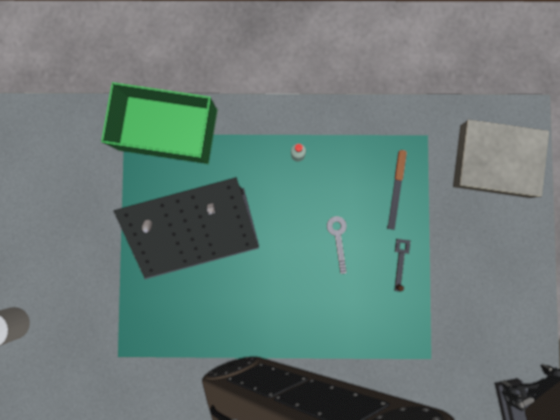

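View pics/side0.png

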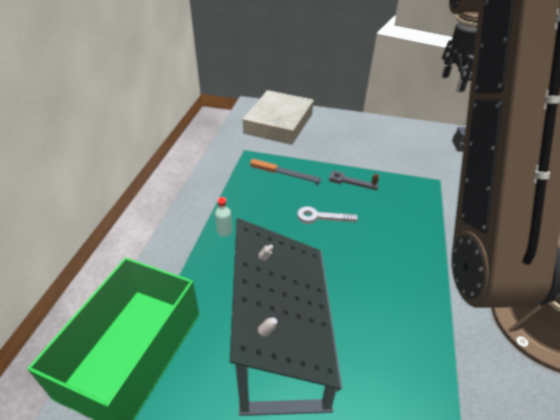

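The top view shows the gauge ring at about (337,226) with its handle towards (344,272), and the crank hub at (402,246) with its knob at (399,288). The pegs are near (147,226) and (211,209). The side view agrees. I'll zoom in to tell the pegs apart and measure.

```bash
cat > h.py <<'E'
import cv2,pickle,numpy as np
def load(n): return pickle.load(open(n+".pkl","rb"))
def cen(c):
    R=cv2.Rodrigues(c["rvec"])[0]; return R,-R.T@np.ravel(c["tvec"])
def ray(c,p):
    R,o=cen(c); d=R.T@np.linalg.inv(c["camera_matrix"])@np.array([p[0],p[1],1.]); return o,d/np.linalg.norm(d)
def onz(c,p,z):
    o,d=ray(c,p); return o+d*(z-o[2])/d[2]
def proj(c,P): return cv2.projectPoints(np.array(P,float).reshape(-1,1,3),c["rvec"],c["tvec"],c["camera_matrix"],None)[0].reshape(-1,2)
def onplane(c,p,q,n):
    o,d=ray(c,p); return o+d*(np.dot(q-o,n)/np.dot(d,n))
def tri(cs,ps):
    A=np.zeros((3,3));b=np.zeros(3)
    for c,p in zip(cs,ps):
        o,d=ray(c,p);M=np.eye(3)-np.outer(d,d);A+=M;b+=M@o
    X=np.linalg.solve(A,b); return X,[np.linalg.norm(proj(c,X)[0]-p) for c,p in zip(cs,ps)]
def crop(img,x,y,w,h,k): return cv2.resize(img[y:y+h,x:x+w],(w*k,h*k),interpolation=cv2.INTER_CUBIC)
E
python3 - <<'E'
from h import *
t=load("top0")["img"];s=load("side0")["img"]
a=np.hstack([crop(t,110,170,160,115,5)[:, :800]])
cv2.imwrite("pics/c1.png",a)
b=np.hstack([crop(t,315,205,60,75,5),crop(t,370,225,60,75,5)])
b2=np.hstack([crop(s,240,230,60,75,5),crop(s,240,290,60,75,5)][0:2])
x=np.hstack([np.vstack([crop(t,315,205,60,50,6)[:, :360],crop(t,370,230,60,50,6)]),np.vstack([crop(s,245,235,60,50,6),crop(s,245,305,60,50,6)])])
cv2.imwrite("pics/c2.png",x)
E
```

```text
(no output)
```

View pics/c1.png

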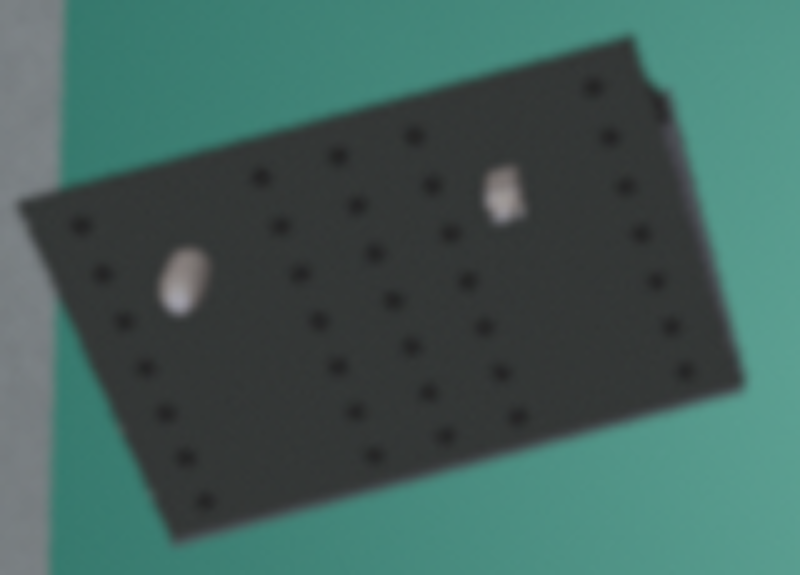

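View pics/c2.png

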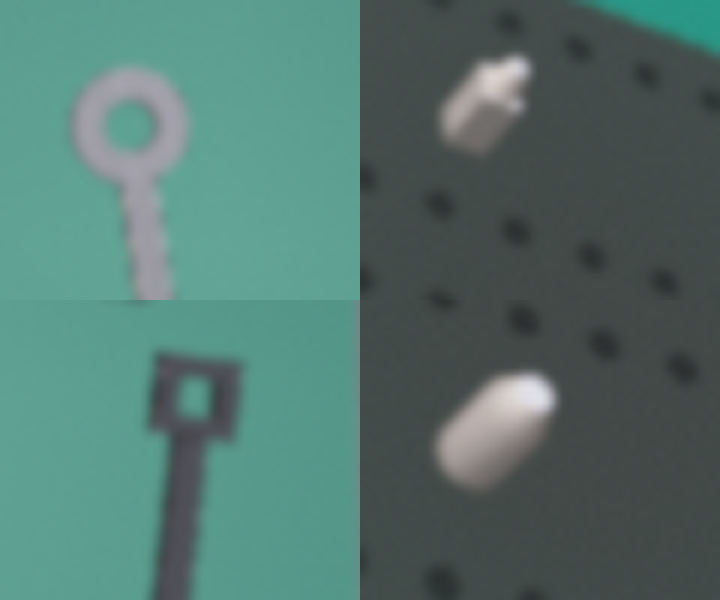

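The left peg (147,226) is round and the right peg (211,209) is square. Up-slope is towards image-up, which is +x. Next I'll measure poses.

```bash
cat > m.py <<'E'
from h import *
from scipy.optimize import least_squares
T=load("top0");S=load("side0")
def blob(img,mask,pt,r=40):
    n,l,st,ce=cv2.connectedComponentsWithStats(mask.astype(np.uint8))
    ids=[i for i in range(1,n) if st[i,4]>8]
    i=min(ids,key=lambda i:np.hypot(*(ce[i]-pt)));return (l==i).astype(np.uint8),ce[i],st[i]
def panel(c,pt,up):
    img=c["img"];m=(img.max(2)<85)&(np.ptp(img.astype(int),axis=2)<25)
    m=cv2.morphologyEx(m.astype(np.uint8),cv2.MORPH_CLOSE,np.ones((13,13)))
    m=cv2.morphologyEx(m,cv2.MORPH_OPEN,np.ones((15,15)))
    b,ce,st=blob(img,m,pt)
    cn=max(cv2.findContours(b,0,cv2.CHAIN_APPROX_NONE)[0],key=cv2.contourArea)
    for e in np.arange(4,20,1.):
        q=cv2.approxPolyDP(cn,e,True)[:,0]
        if len(q)==4:break
    # refine by line fits
    pts=cn[:,0].astype(float);L=[]
    for i in range(len(q)):
        a,d=q[i].astype(float),q[(i+1)%len(q)].astype(float);u=(d-a)/np.linalg.norm(d-a);w=pts-a
        t=w@u;k=(abs(w[:,0]*u[1]-w[:,1]*u[0])<4)&(t>.15*np.linalg.norm(d-a))&(t<.85*np.linalg.norm(d-a))
        L.append(cv2.fitLine(pts[k].astype(np.float32),cv2.DIST_HUBER,0,.01,.01).ravel())
    out=[]
    for i in range(len(L)):
        a,d=L[i-1],L[i];s=np.linalg.solve(np.array([a[:2],-d[:2]]).T,d[2:]-a[2:]);out.append(a[2:]+s[0]*a[:2])
    return np.array(out),st
def peg(c,pt):
    img=c["img"];m=img.min(2)>100
    b,ce,st=blob(img,m,pt);g=img.astype(float).mean(2);w=np.clip(g-70,0,60)*cv2.dilate(b,np.ones((5,5)))
    y,x=np.mgrid[:420,:560];return np.array([(x*w).sum(),(y*w).sum()])/w.sum(),st
if __name__=="__main__":
    ct,st=panel(T,(185,230),0);print("top corners",ct.round(1),st)
    cs,st=panel(S,(285,300),0);print("side corners",cs.round(1),st)
    for n,c,ps in(("T",T,[(147,226),(211,209)]),("S",S,[(268,326),(266,252)])):
        for p in ps: print(n,peg(c,p))
    for name,z in(("gauge",7),("crank",7)):
        for n,c in(("T",T),("S",S)):
            img=c["img"].astype(int);hsv=cv2.cvtColor(c["img"],cv2.COLOR_BGR2HSV)
            m=hsv[...,1]<90 
            if name=="crank": m=(img.max(2)<115)
            pt={"gaugeT":(340,245),"gaugeS":(325,215),"crankT":(401,265),"crankS":(352,181)}[name+n]
            b,ce,st=blob(img,m,pt)
            cn,hi=cv2.findContours(b,cv2.RETR_CCOMP,cv2.CHAIN_APPROX_NONE)
            print(name,n,st,ce.round(1))
            o=max(cn,key=cv2.contourArea);M=cv2.moments(o)
            for k,h in enumerate(hi[0]):
                if h[3]>=0:
                    # hole centre weighted: filled region
                    hm=np.zeros_like(b);cv2.drawContours(hm,cn,k,1,-1);hm-=hm&b
                    q=np.argwhere(hm)[:,::-1].mean(0);print(" hole",q.round(2),hm.sum(),onz(c,q,z).round(1))
                    far=o[:,0][np.argmax(np.linalg.norm(o[:,0]-q,axis=1))];P=onz(c,far,z);print(" far",far,P.round(1),np.linalg.norm(P-onz(c,q,z)))
                    yy,xx=np.nonzero(b);PP=np.array([onz(c,p,z)[:2] for p in zip(xx,yy)]);Q=onz(c,q,z)[:2];d=np.linalg.norm(PP-Q,axis=1)
                    k=(d>33)&(d<92);v=PP[k];l=cv2.fitLine(v.astype(np.float32),cv2.DIST_HUBER,0,.01,.01).ravel();print(" arm dir",l.round(3),"offset of hole",(Q-l[2:])@np.array([-l[1],l[0]]),"yaw",np.degrees(np.arctan(l[1]/l[0])))
E
python3 m.py
```

```text
top corners [[239.1 177. ]
 [113.7 210.4]
 [144.9 277.5]
 [257.1 246.6]] [ 119  181  136   94 8969]
side corners [[237.5 219.5]
 [230.8 361.5]
 [338.4 386.7]
 [318.1 250.7]] [  231   225   106   159 13079]
T (array([145.89421922, 226.08693694]), array([142, 221,   8,  12,  72], dtype=int32))
T (array([210.17355967, 208.8962963 ]), array([207, 204,   7,  10,  53], dtype=int32))
S (array([267.09729465, 325.54998829]), array([257, 317,  21,  19, 250], dtype=int32))
S (array([265.50777518, 251.06531829]), array([258, 244,  16,  15, 157], dtype=int32))
gauge T [326 215  22  60 647] [338.2 239.8]
 hole [336.5 225.5] 32 [ 573.9 -193.5    7. ]
 far [344 274] [ 440.6 -213.7    7. ] 134.87162354541752
 arm dir [ 9.89000e-01  1.50000e-01  5.12124e+02 -2.01430e+02] offset of hole -1.4089867858316103 yaw 8.6119375
gauge S [297 206  61  18 593] [322.7 215.4]
 hole [307.22 214.44] 9 [ 571.5 -189.6    7. ]
 far [357 218] [ 439.2 -209.2    7. ] 133.75659758503423
 arm dir [ 9.85000e-01 -1.71000e-01  5.13179e+02 -2.00495e+02] offset of hole 20.698246356086425 yaw -9.83671
crank T [394 239  16  53 426] [400.2 262.5]
 hole [402.03 245.9 ] 30 [ 518.3 -374.2    7. ]
 far [398 291] [ 394.9 -361.6    7. ] 124.04337542723036
 arm dir [ 9.92000e-01 -1.29000e-01  4.56487e+02 -3.65777e+02] offset of hole -0.4003359240006771 yaw -7.4281306
crank S [329 172  50  18 336] [355.7 181.3]
```

```bash
cat > rack.py <<'E'
from m import *
ct,_=panel(T,(185,230),0);cs,_=panel(S,(285,300),0)
c30,s30=np.cos(np.pi/6),np.sin(np.pi/6)
def fr(v):
    x,y,a=v;X=np.array([np.cos(a),np.sin(a),0]);Y=np.array([-np.sin(a),np.cos(a),0]);Z=np.array([0,0,1.])
    return np.array([x,y,160.]),X*c30+Z*s30,Y,-X*s30+Z*c30
def P(v,u,w,h): o,U,W,N=fr(v);return o+U*u+W*w+N*h
# order: top corners: up-right,up-left,low-left,low-right ; side: up-right? matched below
cor=[(100,-150),(100,150),(-100,150),(-100,-150)]
def res(v):
    Q=[P(v,u,w,0) for u,w in cor]
    return np.r_[(proj(T,Q)-ct).ravel(),(proj(S,Q)-cs).ravel()]
if __name__=="__main__":
    for name,f in(("both",slice(None)),("top",slice(0,8)),("side",slice(8,16))):
        r=least_squares(lambda v:res(v)[f],[520,240,.26],x_scale=[100,100,1]);print(name,r.x.round(3),r.fun.round(1))
        v=r.x
        for nm,h,pt,ps in(("round",15.5,*[peg(c,p)[0] for c,p in((T,(147,226)),(S,(268,326)))]),("square",15.5,*[peg(c,p)[0] for c,p in((T,(211,209)),(S,(266,252)))])):
            X,e=tri([T,S],[pt,ps]);o,U,W,N=fr(v);d=X-o
            print(" ",nm,"tri uwh",(d@U).round(1),(d@W).round(1),(d@N).round(1),np.round(e,1))
            for c,p in((T,pt),(S,ps)):
                q=onplane(c,p,o+N*h,N)-o;print("   at h:",(q@U).round(1),(q@W).round(1))
E
python3 rack.py
```

```text
both [5.58791e+02 1.85272e+02 2.69000e-01] [-3.3 -0.  -2.   0.1 -1.6  1.1  0.5  0.8 -1.2 -3.4 -1.4 -1.7  1.4 -0.
  1.1 -2.1]
  round tri uwh 44.5 86.2 14.4 [0.3 0.4]
   at h: 45.6 85.6
   at h: 44.5 86.9
  square tri uwh 44.2 -70.8 14.6 [0.2 0.3]
   at h: 45.1 -71.1
   at h: 44.2 -70.1
top [5.60017e+02 1.81352e+02 2.62000e-01] [-1.3 -0.2 -0.2 -0.8 -0.4  0.3  2.   0.8]
  round tri uwh 43.8 90.5 14.7 [0.3 0.4]
   at h: 44.8 90.1
   at h: 43.6 90.9
  square tri uwh 44.5 -66.5 14.5 [0.2 0.3]
   at h: 45.5 -66.8
   at h: 44.5 -65.6
side [5.58163e+02 1.87863e+02 2.73000e-01] [-1.6 -2.3 -1.2  0.2  2.   1.4  0.9 -1.3]
  round tri uwh 44.7 83.4 14.2 [0.3 0.4]
   at h: 45.9 82.8
   at h: 44.8 84.2
  square tri uwh 43.9 -73.6 14.8 [0.2 0.3]
   at h: 44.7 -73.8
   at h: 43.7 -73.1
```

Peg heights and up-slope positions check out (u≈45, h≈15 mm). I'll write a delta calculator next.

```bash
cat > go.py <<'E'
import sys
from rack import *
from scipy.spatial.transform import Rotation as Ro
from bench import state
V=[558.79,185.27,.270]
FOOT={"g":P(V,45,86.2,0),"c":P(V,45,-70.6,0)}
OBJ={"g":(np.array([572.9,-192.3,0]),np.radians(8.6)),"c":(np.array([518.3,-373.7,0]),np.radians(-7.4))}
RT=Ro.from_matrix(np.array(fr(V)[1:]).T)
FL=Ro.from_euler("x",np.pi)
def pick(k,z):   # tcp pose with fingertips z above bench
    p,a=OBJ[k];r=Ro.from_euler("z",a);return p+r.apply([-50,0,173+z]),r*FL
def place(k,h,lift=3,back=50,dx=0,dy=0): # object underside at h above panel
    return FOOT[k]+RT.apply([-back+dx,dy,h+lift+173]),RT*FL
def delta(t):
    s=state();R=Ro.from_euler("xyz",s["orientation"]);d=(t[0]-s["position"])/1000;w=(t[1]*R.inv()).as_rotvec(degrees=True)
    print("t",round(s["time_s"],2),"tcp",s["position"].round(1),"d[m]",d.round(4),"w[deg]",w.round(2),"grip",round(s["grip_width"],1),"F",s["wrist_force"].round(1))
E
python3 - <<'E'
from go import *
print(FOOT,RT.as_matrix().round(3))
print(pick("g",100)[0],place("g",60)[0],place("c",60)[0],place("c",0)[0])
delta(pick("g",60))
E
```

```text
{'g': array([573.35700374, 278.74188027, 182.5       ]), 'c': array([615.18049302, 127.62260372, 182.5       ])} [[ 0.835 -0.267 -0.482]
 [ 0.231  0.964 -0.133]
 [ 0.5    0.     0.866]]
[ 523.46218095 -199.77676717  273.        ] [417.89953399 235.71776074 361.88199529] [459.72302326  84.59848419 361.88199529] [488.63615015  92.60042729 309.92047107]
t 0.1 tcp [ 238.7 -577.6  404.2] d[m] [ 0.2848  0.3778 -0.1712] w[deg] [-6.000e-02 -1.000e-02 -1.385e+01] grip 85.4 F [-0.1  0.1  0.7]
```

>>> move_arm --steps '[{"dx":0.035,"dy":0.047,"dz":-0.01,"wz":-1.7,"claw":80},{"dx":0.07,"dy":0.094,"dz":-0.03,"wz":-3.4,"claw":80},{"dx":0.105,"dy":0.141,"dz":-0.05,"wz":-5.1,"claw":80},{"dx":0.14,"dy":0.188,"dz":-0.07,"wz":-6.8,"claw":80},{"dx":0.175,"dy":0.235,"dz":-0.09,"wz":-8.5,"claw":80},{"dx":0.21,"dy":0.28,"dz":-0.11,"wz":-10.2,"claw":80},{"dx":0.245,"dy":0.325,"dz":-0.13,"wz":-12,"claw":80},{"dx":0.285,"dy":0.378,"dz":-0.15,"wz":-13.85,"claw":80}]'

```text
invalid input
```

```bash
python3 -c "
from go import *
delta(pick('g',25))"
```

```text
t 0.1 tcp [ 238.7 -577.6  404.2] d[m] [ 0.2848  0.3778 -0.2062] w[deg] [-6.000e-02 -1.000e-02 -1.385e+01] grip 85.4 F [-0.1  0.1  0.7]
```

>>> move_arm --steps '[{"dx":0.018,"dy":0.024,"dz":-0.01,"wx":0,"wy":0,"wz":-1.7,"claw":80},{"dx":0.036,"dy":0.048,"dz":-0.02,"wx":0,"wy":0,"wz":-3.4,"claw":80}]'

```text
time_s: 0.27
position: [274.3, -529.7, 384.2]
orientation: [3.141, 0.0, 0.329]
wrist_force: [0.3, 0.4, -0.1]
grip_width: 64.0
```

>>> move_arm --steps '[{"dx":0.025,"dy":0.032,"dz":-0.01,"wx":0,"wy":0,"wz":-2,"claw":80},{"dx":0.05,"dy":0.064,"dz":-0.02,"wx":0,"wy":0,"wz":-4,"claw":80},{"dx":0.075,"dy":0.096,"dz":-0.03,"wx":0,"wy":0,"wz":-6,"claw":80},{"dx":0.1,"dy":0.128,"dz":-0.04,"wx":0,"wy":0,"wz":-8,"claw":80},{"dx":0.125,"dy":0.16,"dz":-0.05,"wx":0,"wy":0,"wz":-10.2,"claw":80},{"dx":0.15,"dy":0.192,"dz":-0.06,"wx":0,"wy":0,"wz":-10.2,"claw":80},{"dx":0.175,"dy":0.224,"dz":-0.07,"wx":0,"wy":0,"wz":-10.2,"claw":80},{"dx":0.2,"dy":0.256,"dz":-0.08,"wx":0,"wy":0,"wz":-10.2,"claw":80}]'

```text
time_s: 0.93
position: [474.8, -272.8, 304.4]
orientation: [-3.141, 0.0, 0.154]
wrist_force: [0.8, -1.1, 0.4]
grip_width: 58.9
```

```bash
python3 -c "
from go import *
delta(pick('g',25))"
```

```text
t 0.93 tcp [ 474.8 -272.8  304.4] d[m] [ 0.0487  0.0731 -0.1064] w[deg] [-0.01 -0.02 -0.24] grip 58.9 F [ 0.8 -1.1  0.4]
```

>>> move_arm --steps '[{"dx":0.016,"dy":0.024,"dz":-0.025,"wx":0,"wy":0,"wz":-0.2,"claw":80},{"dx":0.032,"dy":0.048,"dz":-0.05,"wx":0,"wy":0,"wz":-0.2,"claw":80},{"dx":0.0487,"dy":0.073,"dz":-0.075,"wx":0,"wy":0,"wz":-0.2,"claw":80},{"dx":0.0487,"dy":0.073,"dz":-0.1,"wx":0,"wy":0,"wz":-0.2,"claw":80},{"dx":0.0487,"dy":0.073,"dz":-0.115,"wx":0,"wy":0,"wz":-0.2,"claw":80},{"dx":0.0487,"dy":0.073,"dz":-0.128,"wx":0,"wy":0,"wz":-0.2,"claw":80},{"dx":0.0487,"dy":0.073,"dz":-0.128,"wx":0,"wy":0,"wz":-0.2,"claw":80}]'

```text
time_s: 1.52
position: [522.3, -201.1, 174.5]
orientation: [-3.139, 0.003, 0.151]
wrist_force: [-0.3, -0.2, -0.0]
grip_width: 58.8
```

```bash
python3 -c "
from go import *
from bench import capture
delta(pick('g',3))
a=capture('top')['img'];b=capture('side')['img']
cv2.imwrite('pics/g1.png',np.hstack([crop(a,300,190,80,110,5),crop(b,285,160,80,110,5)]))"
```

```text
t 1.52 tcp [ 522.3 -201.1  174.5] d[m] [0.0012 0.0013 0.0015] w[deg] [-0.11 -0.21 -0.07] grip 58.8 F [-0.3 -0.2 -0. ]
```

View pics/g1.png

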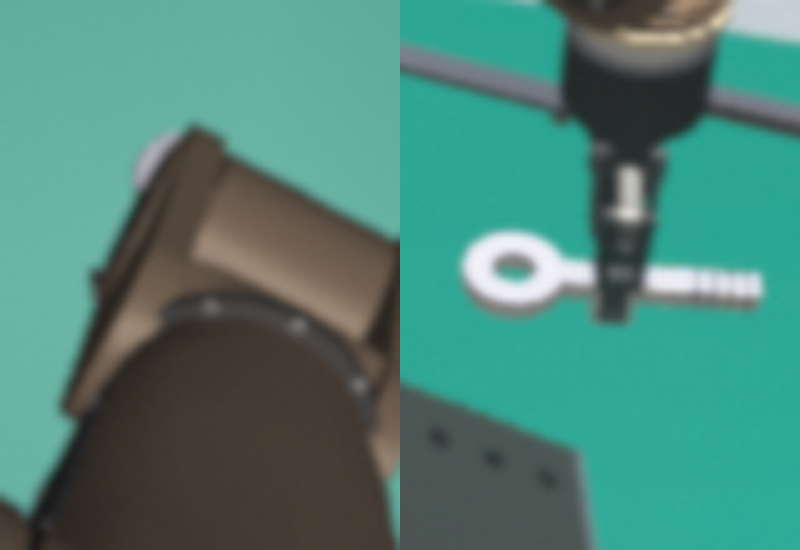

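The fingers straddle the handle at the right spot, with the near finger at crop (615,300). Closing.

>>> move_arm --steps '[{"dx":0,"dy":0.001,"dz":0.001,"wx":0,"wy":0,"wz":0,"claw":255},{"dx":0,"dy":0.001,"dz":0.001,"wx":0,"wy":0,"wz":0,"claw":255},{"dx":0,"dy":0.001,"dz":0.001,"wx":0,"wy":0,"wz":0,"claw":255},{"dx":0,"dy":0.001,"dz":0.001,"wx":0,"wy":0,"wz":0,"claw":255},{"dx":0,"dy":0.001,"dz":0.001,"wx":0,"wy":0,"wz":0,"claw":255},{"dx":0,"dy":0.001,"dz":0.001,"wx":0,"wy":0,"wz":0,"claw":255}]'

```text
time_s: 2.12
position: [522.7, -200.7, 179.1]
orientation: [3.141, -0.001, 0.151]
wrist_force: [-1.7, 0.8, 8.3]
grip_width: 13.9
```

```bash
python3 -c "
from go import *
delta(place('g',80))"
```

```text
t 2.12 tcp [ 522.7 -200.7  179.1] d[m] [-0.1144  0.4337  0.2001] w[deg] [  6.31 -29.29   6.67] grip 13.9 F [-1.7  0.8  8.3]
```

>>> move_arm --steps '[{"dx":0,"dy":0,"dz":0.015,"wx":0,"wy":0,"wz":0,"claw":255},{"dx":0,"dy":0,"dz":0.035,"wx":0,"wy":0,"wz":0,"claw":255},{"dx":0,"dy":0,"dz":0.06,"wx":0,"wy":0,"wz":0,"claw":255},{"dx":0,"dy":0,"dz":0.06,"wx":0,"wy":0,"wz":0,"claw":255}]'

```text
time_s: 2.45
position: [523.2, -200.9, 241.8]
orientation: [3.138, -0.004, 0.151]
wrist_force: [1.0, -0.3, -1.6]
grip_width: 14.2
```

```bash
python3 -c "
from go import *
from bench import capture
delta(place('g',80))
b=capture('side')['img']
cv2.imwrite('pics/g2.png',crop(b,265,120,110,110,5))"
```

```text
t 2.45 tcp [ 523.2 -200.9  241.8] d[m] [-0.1149  0.4339  0.1374] w[deg] [  6.4  -29.07   6.72] grip 14.2 F [ 1.  -0.3 -1.6]
```

View pics/g2.png

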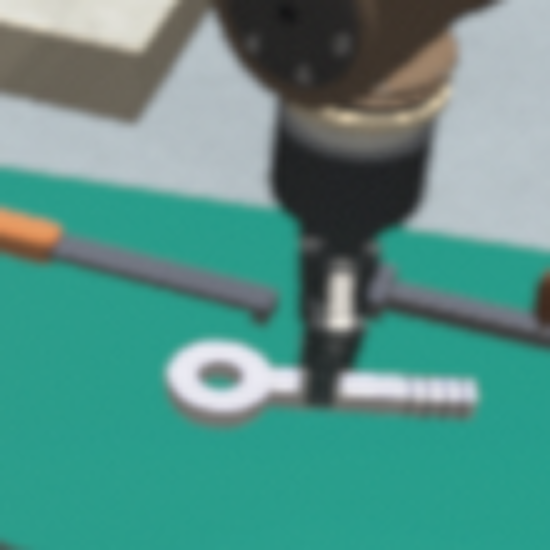

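The gauge is held level, with its hole at crop (215,375). I'll check the hole's position relative to the TCP.

```bash
cat > hole.py <<'E'
from go import *
from bench import capture
c=capture('side');im=c["img"]
b=(im[120:230,265:375].min(2)>110).astype(np.uint8)
cn,hi=cv2.findContours(b,cv2.RETR_CCOMP,cv2.CHAIN_APPROX_NONE)
s=state();R=Ro.from_euler("xyz",s["orientation"])
for k,h in enumerate(hi[0]):
    if h[3]>=0:
        q=cn[k][:,0].mean(0)+[265,120]
        X=onz(c,q,s["position"][2]-172);print(len(cn[k]),q,X,"in tool",R.inv().apply(X-s["position"]))
E
python3 hole.py
```

```text
15 [308.73333333 196.13333333] [ 572.7972504  -196.2221298    66.69365805] in tool [ 50.11716487   3.0415079  172.07380314]
```

```bash
cat > pl.py <<'E'
from go import *
from bench import capture
import sys
def ana(c,x0,y0,w,h,pt,a,thr=110):
    b=(c["img"][y0:y0+h,x0:x0+w].min(2)>thr).astype(np.uint8)
    cn,hi=cv2.findContours(b,cv2.RETR_CCOMP,cv2.CHAIN_APPROX_NONE)
    n=np.array([-np.sin(a),np.cos(a),0])
    for k,hh in enumerate(hi[0]):
        if hh[3]>=0 and len(cn[k])>6: print("hole",onplane(c,cn[k][:,0].mean(0)+[x0,y0],pt,n).round(1))
    al=np.vstack([q[:,0] for q in cn if len(q)>25])+[x0,y0]
    r=al[al[:,0]>al[:,0].max()-3].mean(0);l=al[al[:,0]<al[:,0].min()+2].mean(0)
    print("ends",r,onplane(c,r,pt,n).round(1),l,onplane(c,l,pt,n).round(1))
a=np.radians(8.65)
ana(S,285,195,90,35,np.array([523.3,-199.7,0]),a)
c=capture("side");s=state();print(s["position"],s["orientation"])
ana(c,285,180,90,35,s["position"],s["orientation"][2])
E
python3 pl.py
```

```text
hole [ 571.3 -192.4    7.5]
ends [356.14285714 216.85714286] [ 441.9 -212.1    7.9] [297.57142857 213.        ] [ 597.8 -188.4    7.3]
[ 522.37060342 -200.48856073  237.8227656 ] [3.14148886e+00 4.21368942e-05 1.50910931e-01]
hole [ 571.6 -193.    67.9]
ends [368.8 183.6] [ 427.7 -214.9  124.1] [298.57142857 196.        ] [ 598.5 -188.9   67.7]
```

```bash
python3 -c "
from go import *
delta(place('g',80,4.4,50.5))"
```

```text
t 2.6 tcp [ 522.4 -200.5  237.8] d[m] [-0.1152  0.4332  0.1423] w[deg] [  6.28 -29.36   6.67] grip 14.1 F [ 0.2 -0.1 -3.6]
```

>>> move_arm --steps '[{"dx":-0.008,"dy":0.015,"dz":0.025,"wx":0.8,"wy":-3.6,"wz":0.8,"claw":255},{"dx":-0.018,"dy":0.035,"dz":0.055,"wx":1.6,"wy":-7.3,"wz":1.6,"claw":255},{"dx":-0.028,"dy":0.06,"dz":0.085,"wx":2.4,"wy":-11,"wz":2.5,"claw":255},{"dx":-0.038,"dy":0.09,"dz":0.11,"wx":3.2,"wy":-14.7,"wz":3.3,"claw":255},{"dx":-0.05,"dy":0.12,"dz":0.13,"wx":4,"wy":-18.4,"wz":4.2,"claw":255},{"dx":-0.06,"dy":0.155,"dz":0.142,"wx":4.8,"wy":-22,"wz":5,"claw":255},{"dx":-0.07,"dy":0.19,"dz":0.15,"wx":5.6,"wy":-26,"wz":5.9,"claw":255},{"dx":-0.08,"dy":0.225,"dz":0.15,"wx":6.3,"wy":-29.4,"wz":6.7,"claw":255}]'

```text
time_s: 3.27
position: [441.8, 25.6, 388.6]
orientation: [3.141, -0.528, 0.27]
wrist_force: [1.8, 0.2, -1.6]
grip_width: 14.2
```

>>> move_arm --steps '[{"dx":-0.004,"dy":0.03,"dz":0,"wx":0,"wy":0,"wz":0,"claw":255},{"dx":-0.009,"dy":0.06,"dz":0,"wx":0,"wy":0,"wz":0,"claw":255},{"dx":-0.014,"dy":0.09,"dz":0,"wx":0,"wy":0,"wz":0,"claw":255},{"dx":-0.019,"dy":0.12,"dz":0,"wx":0,"wy":0,"wz":0,"claw":255},{"dx":-0.024,"dy":0.15,"dz":-0.004,"wx":0,"wy":0,"wz":0,"claw":255},{"dx":-0.03,"dy":0.18,"dz":-0.008,"wx":0,"wy":0,"wz":0,"claw":255},{"dx":-0.035,"dy":0.208,"dz":-0.008,"wx":0,"wy":0,"wz":0,"claw":255},{"dx":-0.035,"dy":0.208,"dz":-0.008,"wx":0,"wy":0,"wz":0,"claw":255}]'

```text
time_s: 3.93
position: [406.7, 235.8, 378.6]
orientation: [-3.14, -0.522, 0.272]
wrist_force: [-0.2, -0.6, -2.9]
grip_width: 14.1
```

Run:
```python
from go import *
from bench import capture
for n in("side","top"):
    c=capture(n);pickle.dump(c,open(n+"1.pkl","wb"))
delta(place('g',80,4.4,50.5))
a,b=load("top1")["img"],load("side1")["img"]
cv2.imwrite('pics/g3.png',np.hstack([crop(a,80,160,130,130,3),crop(b,200,190,130,130,3)]))
```

```text
t 4.03 tcp [407.2 233.2 378.8] d[m] [-0.     -0.0005  0.0014] w[deg] [ 0.05 -0.11 -0.19] grip 13.9 F [ 0.7 -0.5 -3. ]
```

View pics/g3.png

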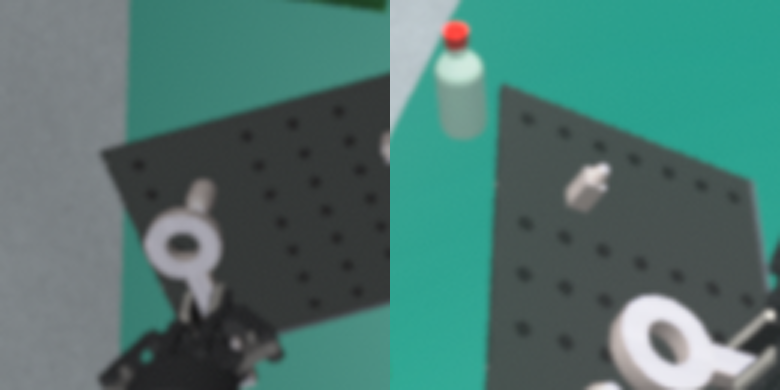

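The ring is clear in both views, with its hole at crop (183,242) in the top view and (670,340) in the side view. I'll triangulate the hole against the peg axis.

```bash
cat > hp.py <<'E'
from go import *
def holes(c,box,dark=False,thr=110):
    x0,y0,w,h=box;k=6;im=crop(c["img"],x0,y0,w,h,k);g=im.min(2) if not dark else 255-im.max(2)
    b=(g>thr).astype(np.uint8);cn,hi=cv2.findContours(b,cv2.RETR_CCOMP,cv2.CHAIN_APPROX_NONE);out=[]
    for i,hh in enumerate(hi[0]):
        A=cv2.contourArea(cn[i])/k/k
        if hh[3]>=0 and A>5:
            M=cv2.moments(cn[i]);out.append((A,np.array([x0+(M["m10"]/M["m00"]+.5)/k-.5,y0+(M["m01"]/M["m00"]+.5)/k-.5])))
    return out
def report(key,hT,hS,t,s):
    X,e=tri([t,s],[hT,hS]);d=RT.inv().apply(X-FOOT[key]);print("hole centre in peg frame (mid thickness)",d.round(1),"err px",np.round(e,2))
E
python3 - <<'E'
from hp import *
t,s=load("top1"),load("side1")
a=holes(t,(115,215,50,60));b=holes(s,(260,280,80,60));print(a,b)
if a and b: report("g",max(a,key=lambda q:q[0])[1],max(b,key=lambda q:q[0])[1],t,s)
E
```

```text
[(67.84722222222221, array([140.47221085, 241.20060844]))] [(40.31944444444444, array([290.33330463, 305.07384124]))]
hole centre in peg frame (mid thickness) [-1.5  2.4 82.5] err px [0.05 0.08]
```

Run:
```python
from hp import *
t,s=load("top1"),load("side1");N=RT.apply([0,0,1])
for h in(82,85.8):
    for nm,c,bx in(("T",t,(115,215,50,60)),("S",s,(260,280,80,60))):
        for thr in(90,110,130,150):
            for A,q in holes(c,bx,thr=thr):
                print(h,nm,thr,round(A,1),RT.inv().apply(onplane(c,q,FOOT["g"]+N*h,N)-FOOT["g"]).round(1))
# outer ring: ellipse fit on left/upper part of outline, side & top
```

```text
82 T 90 50.0 [-1.1  2.3 82. ]
82 T 110 67.8 [-1.6  2.5 82. ]
82 T 130 88.9 [-2.1  2.8 82. ]
82 T 150 119.1 [-2.6  3.  82. ]
82 S 90 22.2 [-1.9  2.7 82. ]
82 S 110 40.3 [-1.9  2.  82. ]
82 S 130 69.5 [-2.2 -0.4 82. ]
82 S 150 97.6 [-3.2 -1.3 82. ]
85.8 T 90 50.0 [ 0.8  1.  85.8]
85.8 T 110 67.8 [ 0.3  1.2 85.8]
85.8 T 130 88.9 [-0.3  1.4 85.8]
85.8 T 150 119.1 [-0.8  1.6 85.8]
85.8 S 90 22.2 [ 0.7  5.8 85.8]
85.8 S 110 40.3 [ 0.7  5.1 85.8]
85.8 S 130 69.5 [ 0.4  2.7 85.8]
85.8 S 150 97.6 [-0.6  1.9 85.8]
```

Both views put the hole within about 2 mm of the axis, well inside the taper. I'll correct −1.5 mm along the width and descend to about 24 mm.

>>> move_arm --steps '[{"dx":0.0054,"dy":0,"dz":-0.0085,"wx":0,"wy":0,"wz":0,"claw":255},{"dx":0.0104,"dy":0.0014,"dz":-0.0173,"wx":0,"wy":0,"wz":0,"claw":255},{"dx":0.0152,"dy":0.0027,"dz":-0.026,"wx":0,"wy":0,"wz":0,"claw":255},{"dx":0.02,"dy":0.004,"dz":-0.0346,"wx":0,"wy":0,"wz":0,"claw":255},{"dx":0.0245,"dy":0.0053,"dz":-0.042,"wx":0,"wy":0,"wz":0,"claw":255},{"dx":0.0274,"dy":0.006,"dz":-0.0475,"wx":0,"wy":0,"wz":0,"claw":255},{"dx":0.0274,"dy":0.006,"dz":-0.0475,"wx":0,"wy":0,"wz":0,"claw":255}]'

```text
time_s: 4.62
position: [435.6, 238.3, 331.0]
orientation: [3.141, -0.522, 0.27]
wrist_force: [-1.0, -0.9, -2.9]
grip_width: 14.4
```

Run:
```python
from go import *
from bench import capture
for n in("side","top"):
    c=capture(n);pickle.dump(c,open(n+"2.pkl","wb"))
delta(place('g',24,4.4,50.5,0,-1.5))
a,b=load("top2")["img"],load("side2")["img"]
cv2.imwrite('pics/g4.png',np.hstack([crop(a,110,190,80,80,5),crop(b,230,280,80,80,5)]))
```

```text
t 4.72 tcp [435.1 238.4 332.2] d[m] [-0.0006  0.0004 -0.0006] w[deg] [-0.    0.01 -0.02] grip 13.8 F [-0.7  0.1 -3.1]
```

View pics/g4.png

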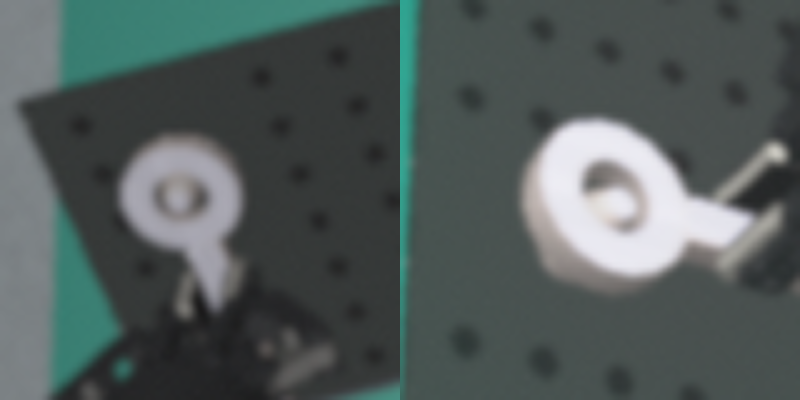

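The peg tip shows inside the hole in both views (top crop (178,197), side crop (615,207)). Continuing down.

>>> move_arm --steps '[{"dx":0.003,"dy":0.0008,"dz":-0.0052,"wx":0,"wy":0,"wz":0,"claw":255},{"dx":0.0058,"dy":0.0016,"dz":-0.0104,"wx":0,"wy":0,"wz":0,"claw":255},{"dx":0.0082,"dy":0.0023,"dz":-0.0147,"wx":0,"wy":0,"wz":0,"claw":255},{"dx":0.0096,"dy":0.0027,"dz":-0.0173,"wx":0,"wy":0,"wz":0,"claw":255},{"dx":0.0096,"dy":0.0027,"dz":-0.0173,"wx":0,"wy":0,"wz":0,"claw":255}]'

```text
time_s: 5.13
position: [445.0, 241.2, 314.6]
orientation: [-3.142, -0.524, 0.271]
wrist_force: [-0.6, 1.3, -3.9]
grip_width: 14.2
```

>>> move_arm --steps '[{"dx":0.001,"dy":0.0003,"dz":-0.0017,"wx":0,"wy":0,"wz":0,"claw":255},{"dx":0.0019,"dy":0.0005,"dz":-0.0035,"wx":0,"wy":0,"wz":0,"claw":255},{"dx":0.0019,"dy":0.0005,"dz":-0.0035,"wx":0,"wy":0,"wz":0,"claw":255}]'

```text
time_s: 5.38
position: [445.6, 241.5, 313.0]
orientation: [3.141, -0.526, 0.271]
wrist_force: [-16.7, -4.0, 17.8]
grip_width: 14.0
```

Firm contact with the panel at about 24 N. Easing off and releasing.

>>> move_arm --steps '[{"dx":-0.0005,"dy":0,"dz":0.001,"wx":0,"wy":0,"wz":0,"claw":100},{"dx":-0.0005,"dy":0,"dz":0.001,"wx":0,"wy":0,"wz":0,"claw":100},{"dx":-0.0005,"dy":0,"dz":0.001,"wx":0,"wy":0,"wz":0,"claw":100},{"dx":-0.0005,"dy":0,"dz":0.001,"wx":0,"wy":0,"wz":0,"claw":100},{"dx":-0.0145,"dy":-0.004,"dz":0.026,"wx":0,"wy":0,"wz":0,"claw":100},{"dx":-0.029,"dy":-0.008,"dz":0.052,"wx":0,"wy":0,"wz":0,"claw":100},{"dx":-0.0435,"dy":-0.012,"dz":0.078,"wx":0,"wy":0,"wz":0,"claw":100},{"dx":-0.05,"dy":-0.02,"dz":0.11,"wx":0,"wy":0,"wz":0,"claw":100}]'

```text
time_s: 6.05
position: [395.2, 221.6, 421.9]
orientation: [-3.141, -0.522, 0.271]
wrist_force: [0.7, -0.6, 0.5]
grip_width: 52.1
```

Run:
```python
from hp import *
from bench import capture
for n in("side","top"):
    c=capture(n);pickle.dump(c,open(n+"3.pkl","wb"))
delta(pick('c',60))
a,b=load("top3")["img"],load("side3")["img"]
cv2.imwrite('pics/g5.png',np.hstack([crop(a,110,190,80,80,5),crop(b,230,280,80,80,5)]))
t,s=load("top3"),load("side3")
```

```text
t 6.15 tcp [396.  221.3 425.9] d[m] [ 0.0727 -0.5886 -0.1929] w[deg] [ -2.23  30.61 -22.36] grip 51.9 F [ 0.3 -0.3 -0.3]
```

View pics/g5.png

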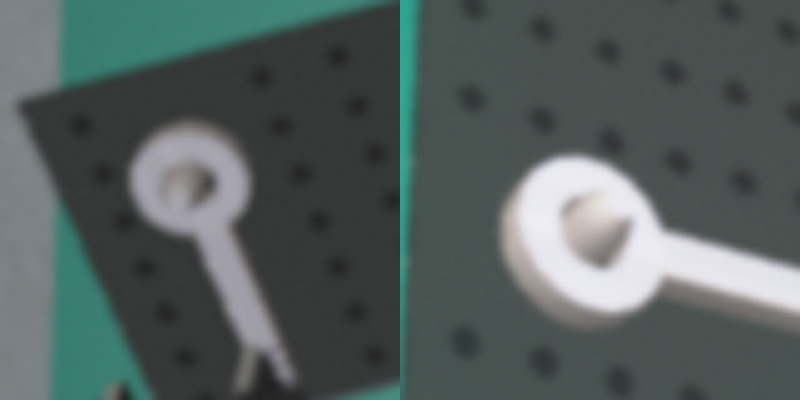

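The gauge is seated flat with the peg through its hole. Now the crank.

>>> move_arm --steps '[{"dx":0.002,"dy":-0.035,"dz":0.01,"wx":-0.3,"wy":3.8,"wz":-2.8,"claw":80},{"dx":0.005,"dy":-0.072,"dz":0.01,"wx":-0.6,"wy":7.6,"wz":-5.6,"claw":80},{"dx":0.01,"dy":-0.11,"dz":0.01,"wx":-0.8,"wy":11.4,"wz":-8.4,"claw":80},{"dx":0.015,"dy":-0.148,"dz":0.01,"wx":-1.1,"wy":15.3,"wz":-11.2,"claw":80},{"dx":0.02,"dy":-0.186,"dz":0,"wx":-1.4,"wy":19.1,"wz":-14,"claw":80},{"dx":0.025,"dy":-0.224,"dz":-0.01,"wx":-1.7,"wy":23,"wz":-16.8,"claw":80},{"dx":0.03,"dy":-0.262,"dz":-0.02,"wx":-2,"wy":26.8,"wz":-19.6,"claw":80},{"dx":0.035,"dy":-0.3,"dz":-0.03,"wx":-2.2,"wy":30.6,"wz":-22.4,"claw":80}]'

```text
time_s: 6.82
position: [431.6, -80.5, 390.9]
orientation: [3.14, 0.011, -0.133]
wrist_force: [0.0, 1.1, -0.0]
grip_width: 58.2
```

Run:
```python
from go import *
delta(pick('c',60))
```

```text
t 6.82 tcp [431.6 -80.5 390.9] d[m] [ 0.0372 -0.2867 -0.1579] w[deg] [-0.01 -0.61  0.21] grip 58.2 F [ 0.   1.1 -0. ]
```

>>> move_arm --steps '[{"dx":0.005,"dy":-0.037,"dz":-0.015,"wx":0,"wy":0,"wz":0,"claw":80},{"dx":0.01,"dy":-0.074,"dz":-0.03,"wx":0,"wy":0,"wz":0,"claw":80},{"dx":0.015,"dy":-0.111,"dz":-0.045,"wx":0,"wy":0,"wz":0,"claw":80},{"dx":0.02,"dy":-0.148,"dz":-0.06,"wx":0,"wy":0,"wz":0,"claw":80},{"dx":0.025,"dy":-0.185,"dz":-0.075,"wx":0,"wy":0,"wz":0,"claw":80},{"dx":0.03,"dy":-0.222,"dz":-0.09,"wx":0,"wy":0,"wz":0,"claw":80},{"dx":0.035,"dy":-0.258,"dz":-0.11,"wx":0,"wy":0,"wz":0,"claw":80},{"dx":0.0377,"dy":-0.2886,"dz":-0.13,"wx":0,"wy":0,"wz":0,"claw":80}]'

```text
time_s: 7.48
position: [469.3, -369.7, 259.9]
orientation: [3.14, 0.007, -0.131]
wrist_force: [0.8, 0.7, -0.3]
grip_width: 59.2
```

Run:
```python
from go import *
from bench import capture
capture('top')
delta(pick('c',5))
```

```text
t 7.53 tcp [ 469.  -373.4  256.1] d[m] [-0.0003  0.0062 -0.0781] w[deg] [-0.04 -0.53  0.2 ] grip 58.6 F [-3.4 -2.1 -4.1]
```

>>> move_arm --steps '[{"dx":0,"dy":0,"dz":-0.015,"wx":0,"wy":-0.5,"wz":0.2,"claw":80},{"dx":0,"dy":0,"dz":-0.03,"wx":0,"wy":-0.5,"wz":0.2,"claw":80},{"dx":0,"dy":0,"dz":-0.045,"wx":0,"wy":-0.5,"wz":0.2,"claw":80},{"dx":0,"dy":0,"dz":-0.055,"wx":0,"wy":-0.5,"wz":0.2,"claw":80},{"dx":0,"dy":0,"dz":-0.055,"wx":0,"wy":-0.5,"wz":0.2,"claw":80},{"dx":0,"dy":0,"dz":-0.055,"wx":0,"wy":-0.5,"wz":0.2,"claw":80}]'

```text
time_s: 8.03
position: [469.3, -367.0, 206.2]
orientation: [-3.141, -0.0, -0.126]
wrist_force: [0.1, -0.5, 0.9]
grip_width: 58.7
```

Run:
```python
from go import *
delta(pick('c',4.5))
```

```text
t 8.03 tcp [ 469.3 -367.   206.2] d[m] [-0.0006 -0.0003 -0.0287] w[deg] [-0.05  0.02 -0.17] grip 58.7 F [ 0.1 -0.5  0.9]
```

>>> move_arm --steps '[{"dx":-0.0005,"dy":0,"dz":-0.014,"wx":0,"wy":0,"wz":-0.2,"claw":80},{"dx":-0.0005,"dy":0,"dz":-0.0287,"wx":0,"wy":0,"wz":-0.2,"claw":80},{"dx":-0.0005,"dy":0,"dz":-0.0287,"wx":0,"wy":0,"wz":-0.2,"claw":80},{"dx":-0.0005,"dy":0,"dz":-0.0287,"wx":0,"wy":0,"wz":-0.2,"claw":255},{"dx":-0.0005,"dy":0,"dz":-0.0287,"wx":0,"wy":0,"wz":-0.2,"claw":255},{"dx":-0.0005,"dy":0,"dz":-0.0287,"wx":0,"wy":0,"wz":-0.2,"claw":255},{"dx":-0.0005,"dy":0,"dz":-0.0287,"wx":0,"wy":0,"wz":-0.2,"claw":255},{"dx":-0.0005,"dy":0,"dz":-0.0287,"wx":0,"wy":0,"wz":-0.2,"claw":255}]'

```text
time_s: 8.7
position: [468.9, -367.1, 179.3]
orientation: [3.141, -0.003, -0.13]
wrist_force: [-0.4, 0.7, 6.9]
grip_width: 14.2
```

>>> move_arm --steps '[{"dx":0,"dy":0,"dz":0.002,"wx":0,"wy":0,"wz":0,"claw":255},{"dx":0,"dy":0,"dz":0.02,"wx":0,"wy":0,"wz":0,"claw":255},{"dx":0,"dy":0,"dz":0.04,"wx":0,"wy":0,"wz":0,"claw":255},{"dx":0,"dy":0,"dz":0.06,"wx":0,"wy":0,"wz":0,"claw":255},{"dx":0,"dy":0,"dz":0.06,"wx":0,"wy":0,"wz":0,"claw":255},{"dx":0,"dy":0,"dz":0.06,"wx":0,"wy":0,"wz":0,"claw":255}]'

```text
time_s: 9.2
position: [468.7, -366.9, 238.8]
orientation: [3.141, -0.003, -0.13]
wrist_force: [0.6, -0.2, -2.3]
grip_width: 14.0
```

Run:
```python
from go import *
delta(place('c',80,4.5,50))
```

```text
t 9.2 tcp [ 468.7 -366.9  238.8] d[m] [-0.0194  0.4487  0.1417] w[deg] [  2.14 -29.96  22.39] grip 14.0 F [ 0.6 -0.2 -2.3]
```

>>> move_arm --steps '[{"dx":-0.002,"dy":0.02,"dz":0.025,"wx":0.2,"wy":-3.8,"wz":2.8,"claw":255},{"dx":-0.004,"dy":0.045,"dz":0.05,"wx":0.5,"wy":-7.5,"wz":5.6,"claw":255},{"dx":-0.006,"dy":0.072,"dz":0.075,"wx":0.8,"wy":-11.2,"wz":8.4,"claw":255},{"dx":-0.008,"dy":0.1,"dz":0.1,"wx":1.1,"wy":-15,"wz":11.2,"claw":255},{"dx":-0.01,"dy":0.13,"dz":0.12,"wx":1.4,"wy":-18.7,"wz":14,"claw":255},{"dx":-0.012,"dy":0.165,"dz":0.135,"wx":1.7,"wy":-22.5,"wz":16.8,"claw":255},{"dx":-0.014,"dy":0.2,"dz":0.142,"wx":2,"wy":-26.2,"wz":19.6,"claw":255},{"dx":-0.016,"dy":0.238,"dz":0.142,"wx":2.1,"wy":-30,"wz":22.4,"claw":255}]'

```text
time_s: 9.87
position: [452.3, -127.9, 380.6]
orientation: [3.14, -0.526, 0.272]
wrist_force: [2.0, 1.2, -1.9]
grip_width: 14.0
```

>>> move_arm --steps '[{"dx":-0.001,"dy":0.035,"dz":0,"wx":0,"wy":0,"wz":0,"claw":255},{"dx":-0.001,"dy":0.07,"dz":0,"wx":0,"wy":0,"wz":0,"claw":255},{"dx":-0.002,"dy":0.105,"dz":0,"wx":0,"wy":0,"wz":0,"claw":255},{"dx":-0.002,"dy":0.14,"dz":0,"wx":0,"wy":0,"wz":0,"claw":255},{"dx":-0.003,"dy":0.175,"dz":0,"wx":0,"wy":0,"wz":0,"claw":255},{"dx":-0.0034,"dy":0.2107,"dz":0,"wx":0,"wy":0,"wz":0,"claw":255},{"dx":-0.0034,"dy":0.2107,"dz":0,"wx":0,"wy":0,"wz":0,"claw":255},{"dx":-0.0034,"dy":0.2107,"dz":0,"wx":0,"wy":0,"wz":0,"claw":255}]'

```text
time_s: 10.53
position: [448.9, 83.4, 379.0]
orientation: [-3.141, -0.52, 0.274]
wrist_force: [-0.5, -0.6, -3.0]
grip_width: 13.5
```

>>> move_arm --steps '[{"dx":0,"dy":0,"dz":0,"wx":0,"wy":0,"wz":0,"claw":255},{"dx":0,"dy":0,"dz":0,"wx":0,"wy":0,"wz":0,"claw":255},{"dx":0,"dy":0,"dz":0,"wx":0,"wy":0,"wz":0,"claw":255},{"dx":0,"dy":0,"dz":0,"wx":0,"wy":0,"wz":0,"claw":255}]'

```text
time_s: 10.87
position: [449.5, 80.7, 379.9]
orientation: [-3.141, -0.522, 0.269]
wrist_force: [-0.5, -0.1, -2.3]
grip_width: 14.3
```

Run:
```python
from hp import *
from bench import capture
for n in("side","top"):
    c=capture(n);pickle.dump(c,open(n+"4.pkl","wb"))
delta(place('c',80,4.5,50))
a,b=load("top4")["img"],load("side4")["img"]
cv2.imwrite('pics/k1.png',np.hstack([crop(a,165,175,80,90,5),crop(b,240,210,80,90,5)]))
```

```text
t 10.97 tcp [449.4  81.  380. ] d[m] [-0.0001  0.0007  0.0005] w[deg] [ 0.01 -0.06  0.05] grip 13.7 F [ 0.7 -0.3 -2. ]
```

View pics/k1.png

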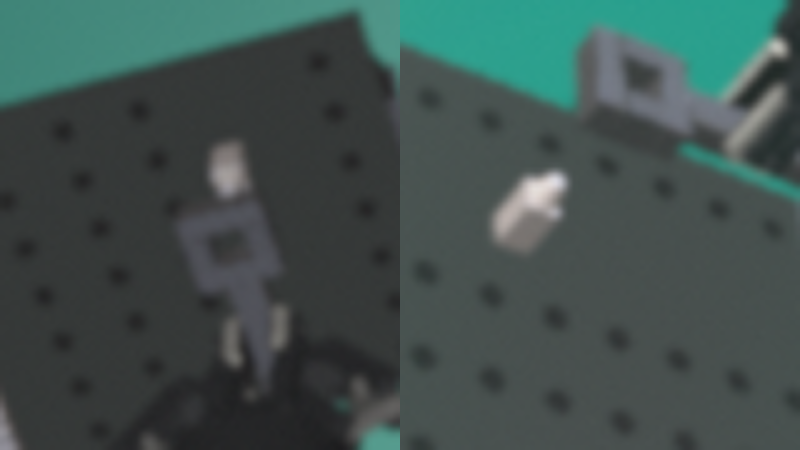

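The hub is visible in both views. The face centre is at about crop (230,247) in the top view and (642,81) in the side view. I'll measure it from the hole and the face corners.

Run:
```python
from hp import *
t,s=load("top4"),load("side4");N=RT.apply([0,0,1])
def f(x0,y0,p): return np.array([x0,y0])+(np.array(p)+.5)/5-.5
ct=np.array([f(165,175,p) for p in((177,222),(262,200),(283,272),(200,293))]).mean(0)
cs=np.array([f(240,210,p) for p in((605-400,28),(690-400,72),(675-400,140),(597-400,92))]).mean(0)
X,e=tri([t,s],[ct,cs]);print("tri topface",RT.inv().apply(X-FOOT["c"]).round(1),np.round(e,2))
for c,q in((t,ct),(s,cs)): print("ray at 96",RT.inv().apply(onplane(c,q,FOOT["c"]+N*96,N)-FOOT["c"]).round(1))
# hole via brightness: grey face vs hole dark
for c,b,rng in((t,(196,212,30,26),(65,70,75,80)),(s,(277,212,24,26),(70,75,80,85,90))):
    for thr in rng:
        for A,q in holes(c,b,thr=thr):
            print("hole",thr,round(A,1),q.round(2),"at88",RT.inv().apply(onplane(c,q,FOOT["c"]+N*88,N)-FOOT["c"]).round(1),"at96",RT.inv().apply(onplane(c,q,FOOT["c"]+N*96,N)-FOOT["c"]).round(1))
```

```text
tri topface [-3.6 -2.4 88.9] [0.36 0.45]
ray at 96 [ 0.8 -3.8 96. ]
ray at 96 [ 0.5  5.9 96. ]
hole 65 41.0 [209.79 223.69] at88 [-1.9 -0.7 88. ] at96 [ 2.  -2.1 96. ]
hole 70 57.2 [210.02 223.82] at88 [-2.4 -1.  88. ] at96 [ 1.5 -2.5 96. ]
hole 75 78.9 [210.13 223.76] at88 [-2.3 -1.3 88. ] at96 [ 1.6 -2.7 96. ]
hole 70 19.7 [287.42 224.57] at88 [-4.3 -7.4 88. ] at96 [ 1.4  2.3 96. ]
hole 75 25.5 [287.5  224.57] at88 [-4.5 -7.5 88. ] at96 [ 1.2  2.3 96. ]
hole 80 31.4 [287.53 224.59] at88 [-4.5 -7.5 88. ] at96 [ 1.1  2.3 96. ]
hole 85 37.8 [287.55 224.62] at88 [-4.6 -7.4 88. ] at96 [ 1.1  2.3 96. ]
hole 90 44.7 [287.62 224.67] at88 [-4.7 -7.4 88. ] at96 [ 0.9  2.4 96. ]
```

>>> move_arm --steps '[{"dx":0.0045,"dy":0.0027,"dz":-0.0087,"wx":0,"wy":0,"wz":0,"claw":255},{"dx":0.0093,"dy":0.0041,"dz":-0.0173,"wx":0,"wy":0,"wz":0,"claw":255},{"dx":0.0141,"dy":0.0055,"dz":-0.026,"wx":0,"wy":0,"wz":0,"claw":255},{"dx":0.019,"dy":0.0068,"dz":-0.0346,"wx":0,"wy":0,"wz":0,"claw":255},{"dx":0.0237,"dy":0.0081,"dz":-0.0433,"wx":0,"wy":0,"wz":0,"claw":255},{"dx":0.0237,"dy":0.0081,"dz":-0.0433,"wx":0,"wy":0,"wz":0,"claw":255},{"dx":0.0237,"dy":0.0081,"dz":-0.0433,"wx":0,"wy":0,"wz":0,"claw":255},{"dx":0.0237,"dy":0.0081,"dz":-0.0433,"wx":0,"wy":0,"wz":0,"claw":255}]'

```text
time_s: 11.63
position: [473.1, 89.9, 336.5]
orientation: [-3.141, -0.522, 0.271]
wrist_force: [-0.3, -0.9, -2.6]
grip_width: 13.7
```

Run:
```python
from hp import *
from bench import capture
for n in("side","top"):
    c=capture(n);pickle.dump(c,open(n+"5.pkl","wb"))
delta(place('c',30,4.5,50,0,1.5))
a,b=load("top5")["img"],load("side5")["img"]
cv2.imwrite('pics/k2.png',np.hstack([crop(a,185,185,50,60,8),crop(b,245,215,50,60,8)]))
```

```text
t 11.73 tcp [472.9  89.8 337. ] d[m] [0.0001 0.     0.0002] w[deg] [ 0.01 -0.03 -0.03] grip 14.4 F [ 0.1  0.1 -1.8]
```

View pics/k2.png

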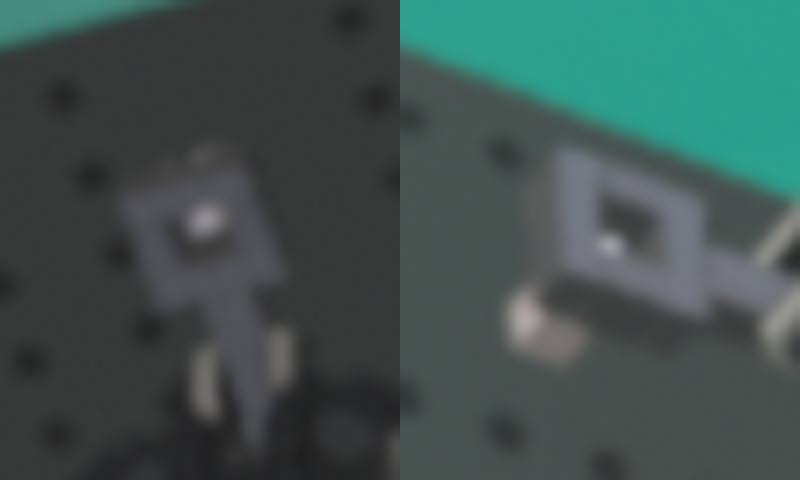

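The peg tip shows through the hole at top crop (203,220) and side crop (610,243). I'll calculate the residual offset.

Run:
```python
from hp import *
t,s=load("top5"),load("side5");N=RT.apply([0,0,1])
F=FOOT["c"]
def at(c,q,h): return RT.inv().apply(onplane(c,q,F+N*h,N)-F).round(1)
def spot(c,x0,y0,x1,y1,thr):
    k=c["img"][y0:y1,x0:x1].min(2).astype(float);w=np.clip(k-thr,0,None);y,x=np.mgrid[y0:y1,x0:x1];return np.array([(x*w).sum(),(y*w).sum()])/w.sum()
tt=spot(t,206,208,216,217,95);ts=spot(s,267,241,276,250,115);print(tt,ts,"tip at 34",at(t,tt,34),at(s,ts,34))
X,e=tri([t,s],[tt,ts]);print("tri tip",RT.inv().apply(X-F).round(1))
def f(x0,y0,p): return np.array([x0,y0])+(np.array(p)+.5)/8-.5
ct=np.array([f(185,185,p) for p in((121,193),(238,163),(287,275),(160,308))]).mean(0)
cs=np.array([f(245,215,p) for p in((157,145),(308,197),(310,320),(155,270))]).mean(0)
X,e=tri([t,s],[ct,cs]);print("tri face",RT.inv().apply(X-F).round(1),np.round(e,2))
for h in(42,44,46): print(h,at(t,ct,h),at(s,cs,h))
```

```text
[210.3117284  211.88580247] [270.43010753 245.39247312] tip at 34 [ 0.9 -1.5 34. ] [-0.7  1.1 34. ]
tri tip [-1.  -1.  31.8]
tri face [-2.5  0.5 39.9] [0.58 0.73]
42 [-0.  -0.1 42. ] [-2.7  2.4 42. ]
44 [ 0.9 -0.4 44. ] [-1.4  4.5 44. ]
46 [ 1.8 -0.8 46. ] [-0.1  6.7 46. ]
```

Hub relative to peg is about (−1.2, +1.3) mm in the panel frame. I'll correct this and go into the cone with a force check.

>>> move_arm --steps '[{"dx":0.0013,"dy":-0.0009,"dz":0.0006,"wx":0,"wy":0,"wz":0,"claw":255},{"dx":0.0032,"dy":-0.0004,"dz":-0.003,"wx":0,"wy":0,"wz":0,"claw":255},{"dx":0.0051,"dy":0.0001,"dz":-0.0065,"wx":0,"wy":0,"wz":0,"claw":255},{"dx":0.007,"dy":0.0007,"dz":-0.0099,"wx":0,"wy":0,"wz":0,"claw":255},{"dx":0.009,"dy":0.0012,"dz":-0.0133,"wx":0,"wy":0,"wz":0,"claw":255},{"dx":0.009,"dy":0.0012,"dz":-0.0133,"wx":0,"wy":0,"wz":0,"claw":255}]'

```text
time_s: 12.23
position: [482.3, 91.1, 322.6]
orientation: [-3.141, -0.522, 0.27]
wrist_force: [-0.2, 0.6, -3.7]
grip_width: 13.9
```

Run:
```python
from go import *
delta(place('c',14,4.5,50,1.2,.3))
```

```text
t 12.23 tcp [482.3  91.1 322.6] d[m] [-0.0002  0.      0.0013] w[deg] [ 0.01 -0.11 -0.03] grip 13.9 F [-0.2  0.6 -3.7]
```

No contact force and the hole is past the cone. Continuing.

>>> move_arm --steps '[{"dx":0.0024,"dy":0.0007,"dz":-0.0043,"wx":0,"wy":0,"wz":0,"claw":255},{"dx":0.0048,"dy":0.0013,"dz":-0.0087,"wx":0,"wy":0,"wz":0,"claw":255},{"dx":0.0048,"dy":0.0013,"dz":-0.0087,"wx":0,"wy":0,"wz":0,"claw":255},{"dx":0.0048,"dy":0.0013,"dz":-0.0087,"wx":0,"wy":0,"wz":0,"claw":255}]'

```text
time_s: 12.57
position: [486.9, 92.3, 314.5]
orientation: [-3.141, -0.522, 0.27]
wrist_force: [0.0, 0.4, -2.7]
grip_width: 13.8
```

>>> move_arm --steps '[{"dx":0.001,"dy":0.0003,"dz":-0.0017,"wx":0,"wy":0,"wz":0,"claw":255},{"dx":0.0019,"dy":0.0005,"dz":-0.0035,"wx":0,"wy":0,"wz":0,"claw":255},{"dx":0.0019,"dy":0.0005,"dz":-0.0035,"wx":0,"wy":0,"wz":0,"claw":255}]'

```text
time_s: 12.82
position: [487.2, 92.5, 313.4]
orientation: [3.141, -0.525, 0.271]
wrist_force: [-28.1, -9.7, 33.3]
grip_width: 14.3
```

Run:
```python
from go import *
delta(place('c',0,4.5,50,1.2,.3))
```

```text
t 12.82 tcp [487.2  92.5 313.4] d[m] [ 0.0017  0.0004 -0.0015] w[deg] [-0.01  0.1  -0.05] grip 14.3 F [-28.1  -9.7  33.3]
```

Contact comes at the same height as the gauge did, so it is seated. Easing off and releasing.

>>> move_arm --steps '[{"dx":-0.001,"dy":-0.0003,"dz":0.002,"wx":0,"wy":0,"wz":0,"claw":100},{"dx":-0.001,"dy":-0.0003,"dz":0.002,"wx":0,"wy":0,"wz":0,"claw":100},{"dx":-0.001,"dy":-0.0003,"dz":0.002,"wx":0,"wy":0,"wz":0,"claw":100},{"dx":-0.001,"dy":-0.0003,"dz":0.002,"wx":0,"wy":0,"wz":0,"claw":100},{"dx":-0.0145,"dy":-0.004,"dz":0.026,"wx":0,"wy":0,"wz":0,"claw":100},{"dx":-0.029,"dy":-0.008,"dz":0.052,"wx":0,"wy":0,"wz":0,"claw":100},{"dx":-0.0435,"dy":-0.012,"dz":0.078,"wx":0,"wy":0,"wz":0,"claw":100},{"dx":-0.058,"dy":-0.016,"dz":0.104,"wx":0,"wy":0,"wz":0,"claw":100}]'

```text
time_s: 13.48
position: [430.2, 76.7, 415.9]
orientation: [3.141, -0.521, 0.27]
wrist_force: [0.2, -1.0, -0.3]
grip_width: 51.9
```

>>> move_arm --steps '[{"dx":0,"dy":-0.03,"dz":0.02,"wx":0,"wy":0,"wz":0,"claw":100},{"dx":0,"dy":-0.06,"dz":0.03,"wx":0,"wy":0,"wz":0,"claw":100},{"dx":0,"dy":-0.09,"dz":0.03,"wx":0,"wy":0,"wz":0,"claw":100},{"dx":0,"dy":-0.12,"dz":0.03,"wx":0,"wy":0,"wz":0,"claw":100},{"dx":0,"dy":-0.15,"dz":0.03,"wx":0,"wy":0,"wz":0,"claw":100},{"dx":0,"dy":-0.18,"dz":0.03,"wx":0,"wy":0,"wz":0,"claw":100},{"dx":0,"dy":-0.2,"dz":0.03,"wx":0,"wy":0,"wz":0,"claw":100},{"dx":0,"dy":-0.2,"dz":0.03,"wx":0,"wy":0,"wz":0,"claw":100}]'

```text
time_s: 14.15
position: [431.1, -126.2, 445.0]
orientation: [3.141, -0.523, 0.268]
wrist_force: [-0.2, 0.2, -0.5]
grip_width: 51.8
```

Run:
```python
from hp import *
from bench import capture
for n in("side","top"):
    c=capture(n);pickle.dump(c,open(n+"6.pkl","wb"))
a,b=load("top6")["img"],load("side6")["img"]
cv2.imwrite('pics/k3.png',np.hstack([crop(a,110,165,130,130,3),crop(b,220,215,130,130,3)]))
```

```text
(no output)
```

View pics/k3.png

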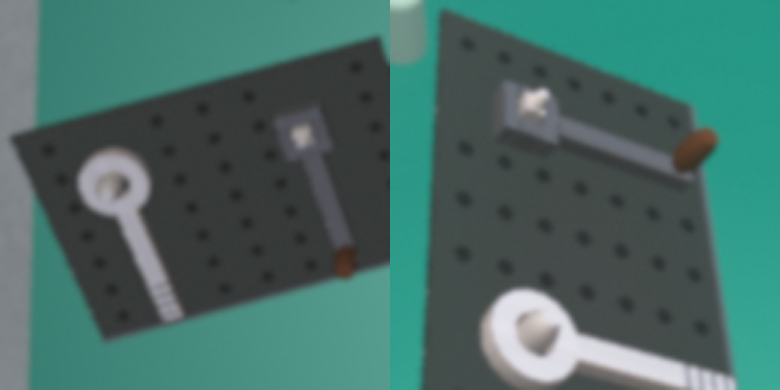

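Both tools sit on their pegs: gauge ring at top crop (115,183), crank hub at (302,133). A quick numeric check of rest and ring position, then hand in.

Run:
```python
from hp import *
from bench import capture
t,s=load("top6"),load("side6");N=RT.apply([0,0,1]);F=FOOT["g"]
P3=load("side3")["img"].astype(int);print("gauge moved? max diff",abs(P3[300:345,320-90:320]-s["img"][300:345,230:320]).max())
def ring(c,box,thr=140):
    x0,y0,w,h=box;k=6;b=(crop(c["img"],x0,y0,w,h,k).min(2)>thr).astype(np.uint8)
    o=max(cv2.findContours(b,0,cv2.CHAIN_APPROX_NONE)[0],key=cv2.contourArea)
    m=np.zeros_like(b);cv2.drawContours(m,[o],-1,1,-1);m=cv2.morphologyEx(m,cv2.MORPH_OPEN,cv2.getStructuringElement(2,(61,61)))
    o=max(cv2.findContours(m,0,cv2.CHAIN_APPROX_NONE)[0],key=cv2.contourArea);e=cv2.fitEllipse(o);print(e)
    return np.array([x0,y0])+(np.array(e[0])+.5)/k-.5
a=ring(t,(130,205,40,40));b=ring(s,(245,300,50,55))
X,e=tri([t,s],[a,b]);print("ring face centre",RT.inv().apply(X-F).round(1),np.round(e,2))
for c,q in((t,a),(s,b)):print(RT.inv().apply(onplane(c,q,F+N*14,N)-F).round(1))
```

```text
gauge moved? max diff 15
((107.98006439208984, 129.17019653320312), (117.53231811523438, 134.22523498535156), 111.536376953125)
((137.57513427734375, 163.38868713378906), (167.480224609375, 219.09056091308594), 121.61608123779297)
ring face centre [-4.3 -1.9  8.8] [0.31 0.46]
[-1.1 -3.8 14. ]
[-2.   1.7 14. ]
```

```bash
python3 -c "
from bench import *
print(sign_off())"
```

```text
the job is handed in; nothing more can be done
None
```

I hung the gauge on the round peg (left) and fitted the crank on the square peg (right), both with handles down the slope. I then released them, backed the gripper well clear and handed the job in at about 14 s. `sign_off()` gives no verdict, so I can't confirm a pass.

- **Seating:** each tool slid down its peg with no side force. They met the panel at the same tool height, 313.0 mm for the gauge and 313.4 mm for the crank.
- **Last pictures:** both pegs stand up through their holes, both tools look flat on the panel, and the gauge had not moved since it was released. The crank got no numeric check after release.
- **Bystanders:** the arm never worked near the oil bottle or the file, but I did not measure them again at the end.
- **Disagreement:** triangulating the gauge's ring face put it 8.8 mm above the panel, where 14 mm is right, and 4.3 mm down the slope. The single-view readings at 14 mm gave 1.1 to 2.0 mm down the slope. I put this down to camera bias, since earlier triangulated heights also read 2 to 3 mm low, and the hole has only about 2.5 mm of play on the peg.

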